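# Push two bearings out of their rings and rack them in order

### The job

Press the stand's lever fully down so that both bearings are pushed up out of their rings, and leave it down. Then take the bearings from above one at a time and set each flat in its pocket, without dropping it: one in the block with one stud first, then the other in the block with two studs. The block with three studs stays empty, and the other things on the bench stay where they are.

Things in the scene. Friction and masses are not known exactly. Their poses are not given: they have to be found in the camera images.
- stand: push-out stand, fixed: aluminium base 86 x 182 mm and a deck on posts, with two open steel rings side by side, centres 84 mm apart along the stand's y (y = +42 and -42 mm, x = 0). Two plungers under the deck, driven by the lever, push both bearings up at once. Origin on the bench at its centre; the lever sticks out along the stand's -x, towards the robot
- lever (a joint): push-out lever, hinged in a bracket 38 mm in front of the stand's centre (towards -x), axis 40 mm above the bench: 0 = up, 0.30 rad = fully down at its stop (starts at 0 to 0.04). Fully down, both bearings stand about 12 mm higher, 10 mm proud of the rings. Stiff: takes about 8 to 12 N down on the pad, and stays where it is left
- lever_pad (a point): middle of the upper face of the black rubber pad (36 x 34 mm) at the lever's free end, 85 mm from the hinge; 55 mm above the bench when up, about 29 mm when fully down, 123 mm in front of the stand's centre when up and about 115 mm when down
- ring_a (a point): centre of the top rim of the ring at the stand's +y, 49 mm above the bench; z up. Ring 66 mm outside, 50 mm inside; the bearing in it rests 33 mm above the bench, 16 mm below this rim
- ring_b (a point): centre of the top rim of the ring at the stand's -y; same sizes and heights as ring_a
- bearing_a: steel ball bearing, 47.5 mm across, 14 mm thick, 0.12 kg (scatters 0.7 to 1.3 times), starting sunk 2 mm below the top of ring a; no grip inside the bore (take it across the outside). Origin at the centre of its underside, z up along its axis. The two bearings are alike
- bearing_b: steel ball bearing, 47.5 mm across, 14 mm thick, 0.12 kg (scatters 0.7 to 1.3 times), starting sunk 2 mm below the top of ring b; no grip inside the bore (take it across the outside). Origin at the centre of its underside, z up along its axis. The two bearings are alike
- block_1: dark steel pocket block 84 x 70 x 16 mm (x, y, z), fixed, with a shallow round pocket and one round white stud (11 mm across, 2 mm high) on top near its front edge. Origin under its centre. The three blocks stand in a row along y in any order, an open case about 0.1 m high close behind them
- pocket_1 (a point): centre of the pocket floor in the block with one round white stud: pocket 52 mm across, 4.5 mm deep, floor 11.5 mm above the bench, 7 mm behind the block's centre; z up
- block_2: dark steel pocket block 84 x 70 x 16 mm (x, y, z), fixed, with a shallow round pocket and two round white studs (11 mm across, 2 mm high) on top near its front edge. Origin under its centre. The three blocks stand in a row along y in any order, an open case about 0.1 m high close behind them
- pocket_2 (a point): centre of the pocket floor in the block with two round white studs: pocket 52 mm across, 4.5 mm deep, floor 11.5 mm above the bench, 7 mm behind the block's centre; z up
- block_3: dark steel pocket block 84 x 70 x 16 mm (x, y, z), fixed, with a shallow round pocket and three round white studs (11 mm across, 2 mm high) on top near its front edge. Origin under its centre. The three blocks stand in a row along y in any order, an open case about 0.1 m high close behind them; this one stays empty
- gear_motor: bystander, to be left alone: geared motor 36 x 105 x 36 mm; origin at the centre of its underside
- flux_tin: bystander, to be left alone: round shallow tin 53 x 22 mm; origin at the centre of its underside
- hex_keys: bystander, to be left alone: folding hex key set 35 x 94 x 26 mm; origin at the centre of its underside
- tape_red: bystander, to be left alone: small roll of tape 62 x 19 mm; origin at the centre of its underside
Mind the look-alikes: they are no part of the job. Leave any purple or yellow look-alike of the bearing_a alone.

How it is judged:
On the way, in this order (a step that is already met when the one before it is completed fails the run):
1. with the lever down, both bearings stand proud of their rings, untouched by the fingers (value of joint lever above 0.25 rad and z of bearing_a in the frame of ring_a above -0.008 m and horizontal distance between bearing_a and ring_a below 0.005 m and angle between each of bearing_a, bearing_b's own z axis and vertical below 0.1 rad and contact force between the fingers and bearing_a below 0.05 N and z of bearing_b in the frame of ring_b above -0.008 m and horizontal distance between bearing_b and ring_b below 0.005 m and contact force between the fingers and bearing_b below 0.05 N), for 0.2 s.
2. one bearing lies released in the one-stud pocket while the two-stud pocket is still empty (((horizontal distance between bearing_a and pocket_1 below 0.004 m and z of bearing_a in the frame of pocket_1 between -0.0025 and 0.0025 m and angle between bearing_a's own z axis and vertical below 0.07 rad and linear speed of bearing_a below 0.02 m/s and contact force between the fingers and bearing_a below 0.05 N and horizontal distance between bearing_b and pocket_2 above 0.03 m) or (horizontal distance between bearing_b and pocket_1 below 0.004 m and z of bearing_b in the frame of pocket_1 between -0.0025 and 0.0025 m and angle between bearing_b's own z axis and vertical below 0.07 rad and linear speed of bearing_b below 0.02 m/s and contact force between the fingers and bearing_b below 0.05 N and horizontal distance between bearing_a and pocket_2 above 0.03 m))), for 0.2 s.
At the end, for the whole second after the job is handed in: one bearing lies flat and at rest in the one-stud pocket and the other in the two-stud pocket (within 4 mm of its centre, underside within 2.5 mm of the floor, tilt under 4 degrees), released; the lever is still down (over 0.22 rad); the three-stud pocket is empty (((horizontal distance between bearing_a and pocket_1 below 0.004 m and z of bearing_a in the frame of pocket_1 between -0.0025 and 0.0025 m and angle between each of bearing_a, bearing_b's own z axis and vertical below 0.07 rad and linear speed of each of bearing_a, bearing_b below 0.02 m/s and contact force between the fingers and bearing_a below 0.05 N and horizontal distance between bearing_b and pocket_2 below 0.004 m and z of bearing_b in the frame of pocket_2 between -0.0025 and 0.0025 m and contact force between the fingers and bearing_b below 0.05 N) or (horizontal distance between bearing_b and pocket_1 below 0.004 m and z of bearing_b in the frame of pocket_1 between -0.0025 and 0.0025 m and angle between each of bearing_b, bearing_a's own z axis and vertical below 0.07 rad and linear speed of each of bearing_b, bearing_a below 0.02 m/s and contact force between the fingers and bearing_b below 0.05 N and horizontal distance between bearing_a and pocket_2 below 0.004 m and z of bearing_a in the frame of pocket_2 between -0.0025 and 0.0025 m and contact force between the fingers and bearing_a below 0.05 N)) and value of joint lever above 0.22 rad); the robot touches nothing.
It fails at once if a bystander is moved by more than 25 mm (distance of any of gear_motor, flux_tin, hex_keys, tape_red from where it was at the start of the episode above 0.025 m).
It fails at once if a bearing is dropped (falls free faster than 0.5 m/s) ((linear speed of bearing_a above 0.5 m/s and contact force between the fingers and bearing_a below 0.05 N) or (linear speed of bearing_b above 0.5 m/s and contact force between the fingers and bearing_b below 0.05 N)).
It also fails if it takes over 64 s, if anything falls off the work surface, if the arm or the gripper's body presses on something with over 40 N, if the wrist force passes 120 N, or if a joint passes its speed limit or range.

### The arm

A 7-joint arm with a two-finger parallel gripper is mounted at the origin on a cart in front of the work surface, level with it; the furniture and walls round the work are solid. World frame = base frame: x ahead of the robot, y to its left, z up, the work surface at z = 0. Lengths are in m, angles in rad, forces in N, time in s.
With the tool pointing down it reaches from about 0.4 to 0.875 m from the base axis. Payload 19.3 kg.
Tool frame: the origin (TCP) lies midway between the tips of the shut fingers; the grasp point (between the pads) lies bot.hold_point_z behind it (bot.hold_point_z is the distance from the TCP to the grasp point, in m); z points along the fingers, y is the line along which they close (so a half turn about z gives the same grasp; the last joint's range is limited). The gripper opens to 85 mm and grips with 20 to 120 N. Pads are 22 mm wide; open, the fingers measure 114 mm over their backs; the gripper's body (76 mm by 85 mm) begins 54 mm behind the grasp point. The pads swing forward as they close: fully open they stand 13 mm farther back than shut.
Start: joints at [1.073, 0.521, -0.036, 1.599, 0.021, 1.021, -0.113], TCP at [0.259, -0.569, 0.231] pointing down, gripper open.
Joint ranges: [-2.91, 2.91], [-0.3, 2.13], [-1.5, 1.42], [0.17, 2.43], [-1.26, 4.41], [0.16, 1.93], [-2.52, 2.52]. Speed limits (rad/s): [1.89, 1.89, 2.39, 2.39, 3.01, 3.01, 3.01].

### API

Orientations are given as a unit quaternion [w, x, y, z].
In Python, from rig import bot gives the robot as it stands.
- The arm moves only by the tool jog_arm, never from a script. Its argument "rows" is a list of rows, each a list of 3 entries, a list of its own where there are three numbers: the closure, from 0 (fully open) to 1 (shut), then the shift along the tool's x, y, z in cm, then the turn, a rotation vector about the tool's x, y, z in rad. In form: [[gripper, [tx, ty, tz], [ax, ay, az]], ...]. A call has 1 to 12 rows; each row shifts and turns the commanded pose from where the row before left it, along the tool's axes as they then stand; what a row does not reach is not made up. A row lasts 1/8 s, in which the tool goes at most 62.5 mm and 10.7 degrees, less where a joint would pass 70% of its speed; a pose out of reach is approached as far as the arm can. A call with a gripper value outside its range is refused whole. The fingers move at their own pace and stop on an object; the grip force is fixed at half the most. Time passes only in rows, so rows that do not move let the fingers close. It gives the time, the measured TCP pose, the force and the opening at its end, in the units of the state.
- bot.state(): the state, without advancing time (a new reading comes with each control period).
- bot.camera(name): name is "side" or "top"; returns the picture (384x512x3 uint8, red, green, blue); there is no depth.
- bot.get_calibration(name): a dict with "fov_y" (degrees; the focal length in pixels is half the picture's height over the tangent of half this angle, whatever the lens; pixels are square), "cx", "cy" (the principal point, pixels), "D" ([k1, k2, p1, p2, k3] as OpenCV has them; the pictures are not rectified), "R" (3x3) and "t" (3): a world point X has camera coordinates R X + t. Camera axes: x right, y down, z forward; pixel columns grow to the right and rows downward; lengths in m; the calibration is good to about 2 mm. A picture is of the moment at which its call begins. get_calibration takes no time and is no camera call.
- bot.job_done(): hands the job in, once; it reports no verdict.
The state is a dict: "time": time; "joint_pos": joint angles; "qvel": joint speeds; "joint_torque": joint torques, N m; "ee_pos": TCP position; "ee_rot": TCP orientation; "ft_force": force on the tool from outside, world axes, zero at the start; "wrist_torque": the same for the moment, N m; "finger_gap": finger opening in m.
Only numpy, scipy, OpenCV 4.12 (cv2) and the standard library are available. Lean on these libraries where they do the work, as an engineer would, in place of code of your own. Each camera call takes 0.05 s, during which the arm holds its last target. There are 200 camera calls.

## Working session

There is one attempt and no reset: what is moved stays moved. The work goes in short steps, Python scripts to look and compute and a tool call to move; the robot and the scene stay as the last step left them, time stands still between calls to the robot, and variables do not carry over. Pictures are saved under pics/ and viewed, on a budget of 10 in all, crops included, one or two more only if the job needs it, and the job is handed in when it is done.

Besides the shell and the picture viewer there is one more tool, called after "Call:" in YAML: its name, and indented under it one key for each argument. jog_arm: Moves the arm, as the interface text tells. Its arguments: {"type":"object","properties":{"rows":{"type":"array"}},"required":["rows"]}

```bash
ls; mkdir -p pics
python3 - <<'E'
from rig import bot
import cv2
for n in("top","side"):
    cv2.imwrite(f"pics/{n}0.png",bot.camera(n)[:,:,::-1])
    c=bot.get_calibration(n);print(n,c)
print(bot.state(),bot.hold_point_z)
E
```

```text
pics
top {'fov_y': 48.945131565665584, 'cx': 247.78143514004734, 'cy': 188.53529358150817, 'D': array([-0.13654906,  0.        ,  0.        ,  0.        ,  0.        ]), 'R': array([[-0.01106284, -0.99993136, -0.00385754],
       [-0.98227216,  0.01158927, -0.18710182],
       [ 0.18713368,  0.00171928, -0.98233295]]), 't': array([-0.22825664,  0.54132033,  1.11206261])}
side {'fov_y': 44.76508208736263, 'cx': 260.5263941361895, 'cy': 189.34992752715868, 'D': array([0.01315764, 0.        , 0.        , 0.        , 0.        ]), 'R': array([[ 0.99977207, -0.00669561,  0.02027246],
       [ 0.01029277, -0.68074859, -0.73244482],
       [ 0.01870461,  0.73248654, -0.68052451]]), 't': array([-0.51286867, -0.1331183 ,  1.38291096])}
{'time': 0.1, 'joint_pos': array([ 1.07279167,  0.52199474, -0.03630781,  1.59993725,  0.02120668,
        1.02111232, -0.11282117]), 'qvel': array([ 0.0005599 , -0.00139387, -0.00030484, -0.00079976, -0.00088829,
       -0.00070765, -0.00103141]), 'joint_torque': array([ 7.01008074e-03, -9.28491640e+01,  1.98563799e+00, -3.70532441e+01,
        1.83056539e-02,  5.39737419e-03, -1.79324270e-04]), 'ee_pos': array([ 0.25912714, -0.5684175 ,  0.23076331]), 'ee_rot': array([-5.09674038e-04,  9.77214726e-01,  2.12252434e-01, -1.56898392e-04]), 'ft_force': array([ 0.84870707,  0.49555378, -0.07332122]), 'wrist_torque': array([ 0.00494531, -0.01614395,  0.02860446]), 'finger_gap': 0.08532908734952721} 0.0187
```

View pics/top0.png

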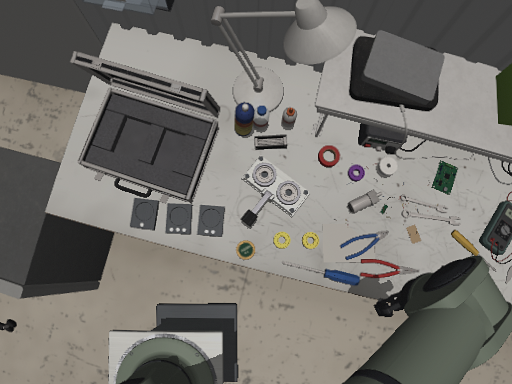

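View pics/side0.png

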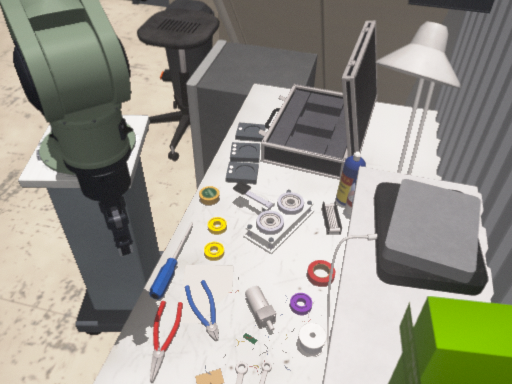

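The top view shows the stand at about (275,185) with the lever pad at (249,217). The blocks are at (144,214), (179,219) and (211,221), in front of the case. The purple and yellow rings are look-alikes. I'll enlarge the work area next.

Run:
```python
import cv2
a=cv2.imread("pics/top0.png")[140:260,125:325]
b=cv2.imread("pics/side0.png")[115:255,195:350]
cv2.imwrite("pics/t1.png",cv2.resize(a,None,fx=4,fy=4,interpolation=cv2.INTER_CUBIC))
cv2.imwrite("pics/s1.png",cv2.resize(b,None,fx=4,fy=4,interpolation=cv2.INTER_CUBIC))
```

```text
(no output)
```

View pics/t1.png

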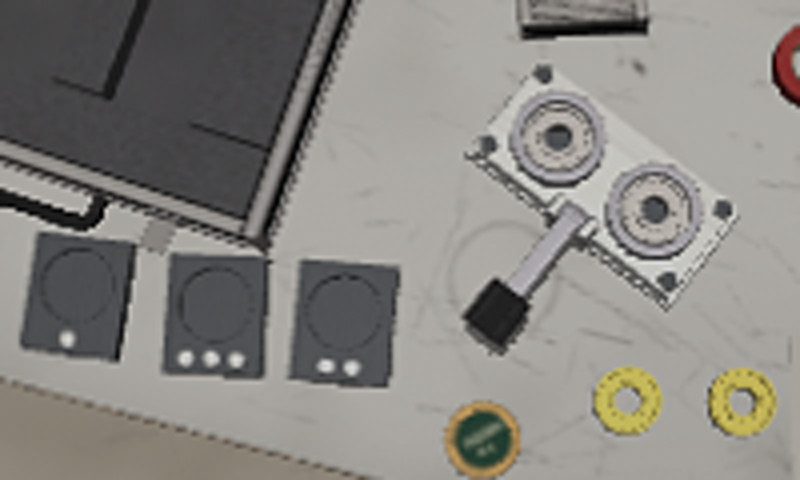

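View pics/s1.png

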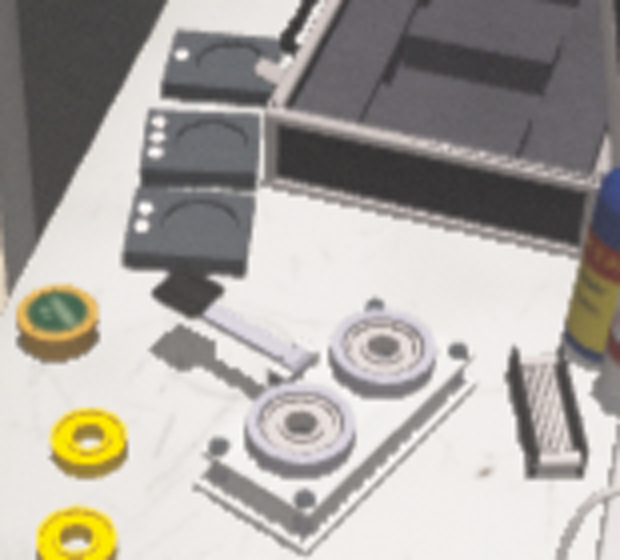

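The one-stud block is on the left (pocket at about px (144,211)). The three-stud block is in the middle (179,216) and the two-stud block on the right (211,218). The rings are at about (264,174) and (288,192), and the pad is at (249,218). I'll rectify both views onto planes at the known heights and find the circles and contours there.

```bash
cat > h.py <<'E'
import numpy as np, cv2
from rig import bot
def cal(n):
    c=bot.get_calibration(n);f=192/np.tan(np.radians(c["fov_y"])/2)
    return np.array([[f,0,c["cx"]],[0,f,c["cy"]],[0,0,1]]),c["D"],c["R"],c["t"]
def ray(n,uv,z):
    K,D,R,t=cal(n);p=cv2.undistortPoints(np.array(uv,float).reshape(-1,1,2),K,D)[:,0]
    d=np.c_[p,np.ones(len(p))]@R;C=-R.T@t
    return C+d*((z-C[2])/d[:,2])[:,None]
S=2000 # px per m in plane views: col=(y1-y)*S, row=(x1-x)*S  (x up, y left)
def plane(n,img,z,x0,x1,y0,y1):
    K,D,R,t=cal(n);W=int((y1-y0)*S);H=int((x1-x0)*S)
    r,c=np.mgrid[:H,:W];P=np.stack([x1-r/S,y1-c/S,np.full(r.shape,z)],-1).reshape(-1,3)
    uv=cv2.projectPoints(P,cv2.Rodrigues(R)[0],t,K,D)[0].reshape(H,W,2).astype(np.float32)
    return cv2.remap(img,uv[...,0].copy(),uv[...,1].copy(),cv2.INTER_CUBIC)
E
python3 - <<'E'
from h import *
g=lambda l:[(125+u/4-.375,140+v/4-.375) for u,v in l]
s=lambda l:[(195+u/4-.375,115+v/4-.375) for u,v in l]
print("rings",ray("top",g([(557,138),(654,210)]),.047).round(4),ray("side",s([(383,347),(300,424)]),.047).round(4))
print("pad",ray("top",g([(496,314)]),.055).round(4),ray("side",s([(187,292)]),.055).round(4))
print("pock",ray("top",g([(78,285),(217,303),(345,312)]),.016).round(4))
print("studs",ray("top",g([(67,338),(186,358),(211,357),(236,359),(326,366),(352,367)]),.018).round(4),ray("side",s([(182,54),(159,121),(157,137),(154,153),(145,208),(142,225)]),.018).round(4))
E
```

```text
rings [[ 0.5797 -0.2797  0.047 ]
 [ 0.528  -0.3458  0.047 ]] [[ 0.5842 -0.2811  0.047 ]
 [ 0.5313 -0.3471  0.047 ]]
pad [[ 0.4562 -0.2358  0.055 ]] [[ 0.4619 -0.2413  0.055 ]]
pock [[ 0.4842  0.0606  0.016 ]
 [ 0.4705 -0.0392  0.016 ]
 [ 0.4633 -0.1298  0.016 ]]
studs [[ 0.4463  0.0668  0.018 ]
 [ 0.4317 -0.0183  0.018 ]
 [ 0.4322 -0.036   0.018 ]
 [ 0.4307 -0.0536  0.018 ]
 [ 0.4253 -0.1168  0.018 ]
 [ 0.4244 -0.135   0.018 ]] [[ 0.4506  0.0674  0.018 ]
 [ 0.4359 -0.0169  0.018 ]
 [ 0.4351 -0.0359  0.018 ]
 [ 0.4336 -0.0545  0.018 ]
 [ 0.4295 -0.1158  0.018 ]
 [ 0.4282 -0.1339  0.018 ]]
```

The two views agree on the spacing (84 mm, as given), but they differ by about 4 mm in x. I'll refine with rectified views.

Run:
```python
from h import *
T={n:cv2.imread(f"pics/{n}0.png") for n in("top","side")}
rows=[]
for n in T:
    g=plane(n,T[n],.016,.40,.54,-.19,.12); 
    k=plane(n,T[n],.049,.40,.64,-.42,-.19)
    for nm,im,x1,y1,rs in(("blk",g,.54,.12,[26]),("ring",k,.64,-.19,[25,33])):
        gr=cv2.GaussianBlur(cv2.cvtColor(im,6),(0,0),2)
        for r in rs:
            R=int(r*S/1000)
            c=cv2.HoughCircles(gr,cv2.HOUGH_GRADIENT_ALT if 0 else cv2.HOUGH_GRADIENT,1,100,param1=30,param2=8,minRadius=R-3,maxRadius=R+3)[0][:4]
            for q in c:print(n,nm,r,(x1-q[1]/S).round(4),(y1-q[0]/S).round(4),(q[2]/S*1000).round(1))
    # stud blobs
    m=(plane(n,T[n],.018,.40,.54,-.19,.12).min(2)>150).astype(np.uint8)
    _,_,st,ce=cv2.connectedComponentsWithStats(m)
    print(n,"studs",[( (.54-c[1]/S).round(4),(.12-c[0]/S).round(4),s[4]) for c,s in zip(ce,st) if 150<s[4]<700])
    rows.append((g,k))
cv2.imwrite("pics/r1.png",np.vstack([rows[0][0],rows[1][0]]))
cv2.imwrite("pics/r2.png",cv2.resize(np.hstack([rows[0][1],rows[1][1]]),None,fx=.85,fy=.85))
```

```text
top blk 26 0.4638 -0.1273 26.6
top blk 26 0.4993 -0.0318 27.2
top blk 26 0.4882 0.0232 26.6
top blk 26 0.4958 0.0812 27.2
top ring 25 0.5808 -0.2803 26.2
top ring 25 0.5308 -0.3462 24.6
top ring 25 0.4602 -0.3242 24.6
top ring 25 0.4617 -0.2348 25.1
top ring 33 0.5818 -0.2803 32.6
top ring 33 0.5288 -0.3468 32.6
top ring 33 0.4662 -0.2942 34.2
top studs [(np.float64(0.5386), np.float64(0.0628), np.int32(197)), (np.float64(0.4456), np.float64(0.0668), np.int32(277)), (np.float64(0.4318), np.float64(-0.0178), np.int32(297)), (np.float64(0.4315), np.float64(-0.0361), np.int32(299)), (np.float64(0.4301), np.float64(-0.0536), np.int32(276)), (np.float64(0.4257), np.float64(-0.1166), np.int32(285)), (np.float64(0.4241), np.float64(-0.1344), np.int32(293))]
side blk 26 0.4688 0.0888 26.1
side blk 26 0.5352 -0.0712 27.2
side blk 26 0.4422 -0.1648 26.5
side blk 26 0.5293 -0.1248 25.2
side ring 25 0.5838 -0.2808 26.2
side ring 25 0.5317 -0.3458 25.6
side ring 25 0.4067 -0.3698 23.9
side ring 25 0.4612 -0.2268 24.5
side ring 33 0.5317 -0.3468 32.6
side ring 33 0.5818 -0.2942 33.1
side ring 33 0.5068 -0.2897 32.4
side ring 33 0.4002 -0.3637 32.3
side studs [(np.float64(0.5299), np.float64(-0.0877), np.int32(410)), (np.float64(0.45), np.float64(0.0673), np.int32(625))]
```

View pics/r1.png

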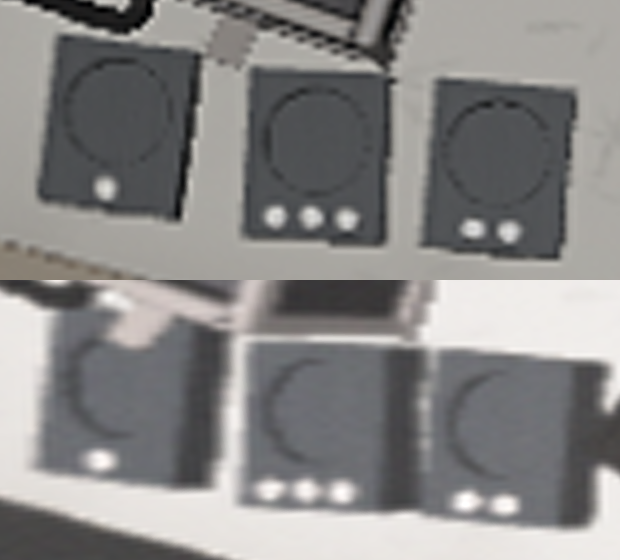

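The rectified top view shows the pockets cleanly: one-stud at (0.4845, 0.0605), two-stud at (0.4635, -0.129). In the side view the case latch hides part of the one-stud pocket. Next: where the case front is, and the move to above the pad.

```bash
cat >> h.py <<'E'
def plan(p,psi=None,q=None):
    "tool-frame shift (cm) and turn about tool z to bring TCP to p with tool x at world angle psi, tool vertical"
    from scipy.spatial.transform import Rotation as Q
    s=bot.state();w=s["ee_rot"];R=Q.from_quat([w[1],w[2],w[3],w[0]]).as_matrix()
    T=np.array([[np.cos(psi),np.sin(psi),0],[np.sin(psi),-np.cos(psi),0],[0,0,-1]]) if psi is not None else R
    print("t",s["time"],"pos",s["ee_pos"].round(4),"psi",np.arctan2(R[1,0],R[0,0]).round(4),"tilt",R[:2,2].round(4),"gap",s["finger_gap"].round(4),"F",s["ft_force"].round(1))
    print("shift cm",((np.array(p)-s["ee_pos"])@R*100).round(2),"turn",Q.from_matrix(R.T@T).as_rotvec().round(3))
E
python3 - <<'E'
from h import *
g=lambda l:[(125+u/4-.375,140+v/4-.375) for u,v in l]
s=lambda l:[(195+u/4-.375,115+v/4-.375) for u,v in l]
print("case rim top z=.1",ray("top",g([(0,150),(265,243)]),.1).round(3))
print("latch",ray("top",g([(155,235)]),.06).round(3),"side",ray("side",s([(272,68)]),.06).round(3))
print("case side rim z=.1/base",ray("side",s([(275,110)]),.1).round(3),ray("side",s([(270,185)]),0).round(3))
print("handle",ray("top",g([(90,220)]),.06).round(3))
plan([.459,-.2385,.09])
E
```

```text
case rim top z=.1 [[ 0.564  0.096  0.1  ]
 [ 0.499 -0.084  0.1  ]]
latch [[ 0.512 -0.003  0.06 ]] side [[ 0.518 -0.007  0.06 ]]
case side rim z=.1/base [[ 0.518 -0.11   0.1  ]] [[ 0.517 -0.067  0.   ]]
handle [[0.523 0.043 0.06 ]]Traceback (most recent call last):
  File "<stdin>", line 8, in <module>
  File "h.py", line 21, in plan
    print("t",s["time"],"pos",s["ee_pos"].round(4),"psi",np.arctan2(R[1,0],R[0,0]).round(4),"tilt",R[:2,2].round(4),"gap",s["finger_gap"].round(4),"F",s["ft_force"].round(1))
                                                                                                                          ^^^^^^^^^^^^^^^^^^^^^
AttributeError: 'float' object has no attribute 'round'
```

View pics/r2.png

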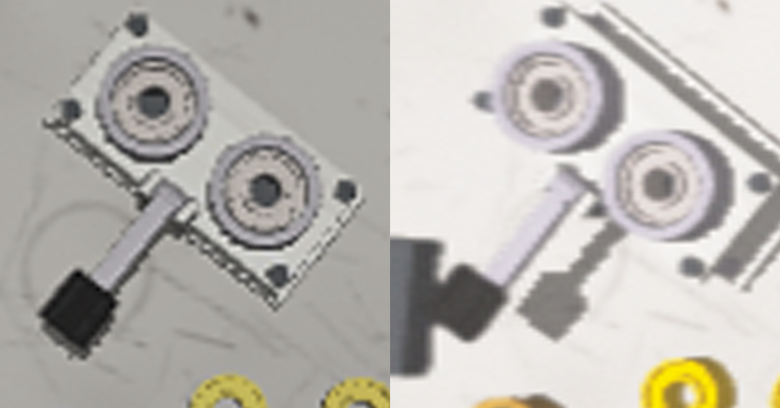

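Rings and pad show clearly in both views, with ring and bearing concentric. The case rim clears the gripper by about 1 cm if the fingers close along the case front. Next I'll go above the pad.

```bash
sed -i 's/s\["finger_gap"\].round(4)/round(s["finger_gap"],4)/' h.py; python3 -c "
from h import *
plan([.459,-.2385,.09])"
```

```text
t 0.1 pos [ 0.2591 -0.5684  0.2308] psi 0.4278 tilt [-0.0005  0.0009] gap 0.0853 F [ 0.8  0.5 -0.1]
shift cm [ 31.87 -21.71  14.1 ] turn [0. 0. 0.]
```

Call:
jog_arm:
  rows:
    - [1,[3.19,-2.17,0],[0,0,0]]
    - [1,[3.19,-2.17,0],[0,0,0]]
    - [1,[3.19,-2.17,0],[0,0,0]]
    - [1,[3.19,-2.17,0],[0,0,0]]
    - [1,[3.19,-2.17,0],[0,0,0]]
    - [1,[3.19,-2.17,0],[0,0,0]]
    - [1,[3.19,-2.17,0],[0,0,0]]
    - [1,[3.19,-2.17,0],[0,0,0]]
    - [1,[3.19,-2.17,0],[0,0,0]]
    - [1,[3.16,-2.18,0],[0,0,0]]
    - [1,[0,0,3.5],[0,0,0]]
    - [1,[0,0,3.5],[0,0,0]]

```text
time: 1.6
ee_pos: [0.4594, -0.2385, 0.1605]
ee_rot: [0.0, 0.977, 0.213, 0.0]
ft_force: [-0.0, 0.6, -0.8]
finger_gap: -0.0003
```

Call:
jog_arm:
  rows:
    - [1,[0,0,3.5],[0,0,0]]
    - [1,[0,0,3.0],[0,0,0]]
    - [1,[0,0,0],[0,0,0]]
    - [1,[0,0,0],[0,0,0]]

```text
time: 2.1
ee_pos: [0.4596, -0.2391, 0.0972]
ee_rot: [0.0, 0.977, 0.212, 0.0]
ft_force: [0.5, -0.2, 0.4]
finger_gap: 0.0001
```

```bash
python3 -c "
from h import *
plan([.459,-.2385,.06])
a=bot.camera('top')[:,:,::-1][140:260,185:325];b=bot.camera('side')[:,:,::-1][115:235,195:335]
cv2.imwrite('pics/p1.png',cv2.resize(np.hstack([a,b]),None,fx=2.85,fy=2.85,interpolation=cv2.INTER_CUBIC))"
```

```text
t 2.1 pos [ 0.4596 -0.2391  0.0972] psi 0.4277 tilt [ 0.0006 -0.0003] gap 0.0001 F [ 0.5 -0.2  0.4]
shift cm [-0.03 -0.08  3.72] turn [0. 0. 0.]
```

View pics/p1.png

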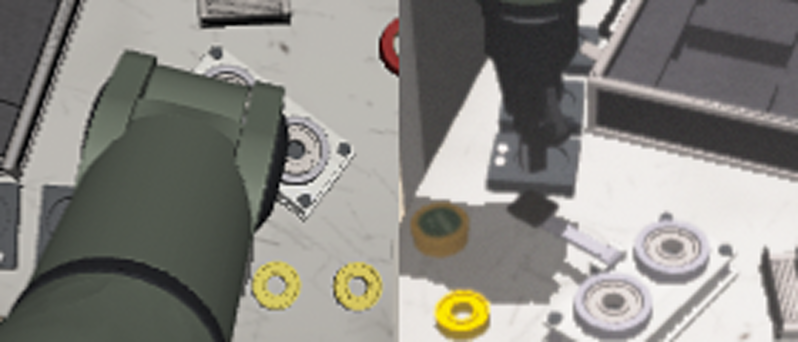

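In the side view the shut tips (537,172 in the crop) are right above the pad (533,208). Now pressing.

Call:
jog_arm:
  rows:
    - [1,[0,0,1.5],[0,0,0]]
    - [1,[0,0,1.5],[0,0,0]]
    - [1,[0,0,1],[0,0,0]]
    - [1,[0,0,0.5],[0,0,0]]
    - [1,[0,0,0.5],[0,0,0]]
    - [1,[0.1,0.1,0.5],[0,0,0]]
    - [1,[0.1,0.1,0.5],[0,0,0]]
    - [1,[0,0,0.4],[0,0,0]]

```text
time: 3.2
ee_pos: [0.4602, -0.2392, 0.0316]
ee_rot: [-0.001, 0.977, 0.212, -0.002]
ft_force: [-8.4, 4.1, 14.6]
finger_gap: -0.0001
```

Call:
jog_arm:
  rows:
    - [1,[0,0,0.2],[0,0,0]]
    - [1,[0,0,0],[0,0,0]]

```text
time: 3.45
ee_pos: [0.4604, -0.2394, 0.0307]
ee_rot: [-0.001, 0.977, 0.212, -0.001]
ft_force: [-14.6, 6.9, 33.4]
finger_gap: 0.0001
```

Force jumped from 15 to 33 N at z = 0.031, which means the lever is at its stop. Lift off, then move aside to look.

Call:
jog_arm:
  rows:
    - [1,[0,0,-0.5],[0,0,0]]
    - [1,[0,0,-1.5],[0,0,0]]
    - [1,[0,0,-3],[0,0,0]]
    - [1,[0,0,-3],[0,0,0]]
    - [0,[-3,0,-3],[0,0,0]]
    - [0,[-4,0,-3],[0,0,0]]
    - [0,[-4,0,0],[0,0,0]]
    - [0,[-4,0,0],[0,0,0]]
    - [0,[-4,0,0],[0,0,0]]
    - [0,[-4,0,0],[0,0,0]]

```text
time: 4.7
ee_pos: [0.2515, -0.3359, 0.171]
ee_rot: [0.0, 0.977, 0.212, 0.0]
ft_force: [-0.2, -1.2, 0.3]
finger_gap: 0.0851
```

Run:
```python
from h import *
T={n:bot.camera(n)[:,:,::-1].copy() for n in("top","side")}
out=[]
for n in T:
    cv2.imwrite(f"pics/{n}2.png",T[n])
    k=plane(n,T[n],.059,.43,.62,-.40,-.22);out.append(k)
    gr=cv2.GaussianBlur(cv2.cvtColor(k,6),(0,0),2)
    for z,th in((.059,95),(.059,110)):
        m=(gr<th).astype(np.uint8);_,_,st,ce=cv2.connectedComponentsWithStats(m)
        print(n,th,[((.62-c[1]/S).round(4),(-.22-c[0]/S).round(4),int(s[4])) for c,s in zip(ce,st) if 250<s[4]<2500])
    c=cv2.HoughCircles(gr,cv2.HOUGH_GRADIENT,1,120,param1=30,param2=8,minRadius=45,maxRadius=50)[0][:3]
    print([((.62-q[1]/S).round(4),(-.22-q[0]/S).round(4),(q[2]/S*1000).round(1)) for q in c])
cv2.imwrite("pics/r3.png",np.hstack(out))
```

```text
top 95 [(np.float64(0.5811), np.float64(-0.2806), 949), (np.float64(0.5729), np.float64(-0.232), 301), (np.float64(0.5573), np.float64(-0.2807), 422), (np.float64(0.5488), np.float64(-0.3006), 1621), (np.float64(0.5288), np.float64(-0.3473), 968), (np.float64(0.5257), np.float64(-0.3921), 325), (np.float64(0.5069), np.float64(-0.3385), 422), (np.float64(0.5002), np.float64(-0.288), 759), (np.float64(0.4948), np.float64(-0.3422), 362), (np.float64(0.4765), np.float64(-0.3526), 371)]
top 110 [(np.float64(0.5809), np.float64(-0.2804), 1095), (np.float64(0.5705), np.float64(-0.2298), 561), (np.float64(0.5593), np.float64(-0.2795), 760), (np.float64(0.549), np.float64(-0.2976), 2045), (np.float64(0.5447), np.float64(-0.2498), 791), (np.float64(0.5287), np.float64(-0.3471), 1108), (np.float64(0.5256), np.float64(-0.3919), 405), (np.float64(0.5205), np.float64(-0.2739), 318), (np.float64(0.5075), np.float64(-0.338), 639), (np.float64(0.4961), np.float64(-0.2852), 1426), (np.float64(0.4974), np.float64(-0.3373), 667), (np.float64(0.4854), np.float64(-0.3227), 480), (np.float64(0.4765), np.float64(-0.3526), 444), (np.float64(0.4704), np.float64(-0.3422), 342)]
[(np.float32(0.5772), np.float32(-0.2803), np.float32(24.7)), (np.float32(0.5302), np.float32(-0.3458), np.float32(24.7)), (np.float32(0.4772), np.float32(-0.2912), np.float32(23.6))]
side 95 [(np.float64(0.4716), np.float64(-0.2224), 1173)]
side 110 [(np.float64(0.47), np.float64(-0.2228), 1509)]
[(np.float32(0.5832), np.float32(-0.2912), np.float32(24.7)), (np.float32(0.5308), np.float32(-0.3568), np.float32(24.2)), (np.float32(0.4722), np.float32(-0.2752), np.float32(24.7))]
```

View pics/r3.png

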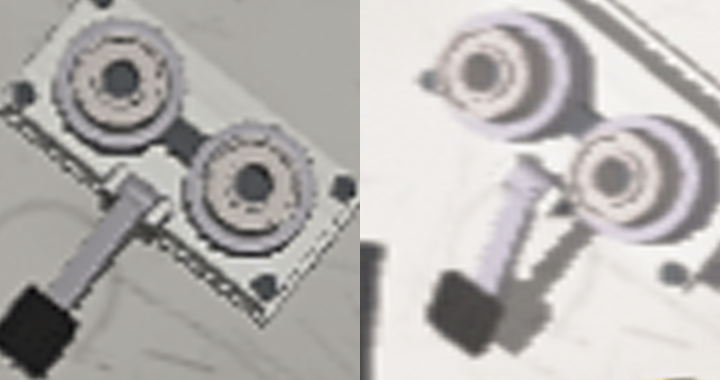

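Both bearings stand proud in both views (bores at (120,78)/(254,183) top, (482,72)/(613,177) side). The averaged estimate is A (0.5825,-0.2805) and B (0.530,-0.347). The 3 mm view disagreement in x I'll settle by gripping A along world x first, then along y.

```bash
python3 -c "
from h import *
plan([.5825,-.2805,.10],np.pi/2)"
```

```text
t 4.8 pos [ 0.2493 -0.3368  0.1709] psi 0.4232 tilt [-0.0008 -0.0007] gap 0.0852 F [ 0.8 -0.3 -0.4]
shift cm [32.7   8.55  7.06] turn [-0.000e+00  1.000e-03 -1.148e+00]
```

Call:
jog_arm:
  rows:
    - [0,[3.27,0.85,0],[0,0,0]]
    - [0,[3.27,0.85,0],[0,0,0]]
    - [0,[3.27,0.86,0],[0,0,0]]
    - [0,[3.27,0.86,0],[0,0,0]]
    - [0,[3.27,0.86,0],[0,0,0]]
    - [0,[3.27,0.86,0],[0,0,0]]
    - [0,[3.27,0.86,0],[0,0,0]]
    - [0,[3.27,0.85,0],[0,0,0]]
    - [0,[3.27,0.85,0],[0,0,0]]
    - [0,[3.27,0.85,0],[0,0,0]]

```text
time: 6.05
ee_pos: [0.5871, -0.2767, 0.1709]
ee_rot: [0.0, 0.977, 0.212, 0.0]
ft_force: [0.4, -0.2, 0.7]
finger_gap: 0.0854
```

Call:
jog_arm:
  rows:
    - [0,[0,0,1],[0,0,-0.115]]
    - [0,[0,0,1],[0,0,-0.115]]
    - [0,[0,0,1],[0,0,-0.115]]
    - [0,[0,0,1],[0,0,-0.115]]
    - [0,[0,0,1],[0,0,-0.115]]
    - [0,[0,0,1],[0,0,-0.115]]
    - [0,[0,0,1],[0,0,-0.115]]
    - [0,[0,0,0],[0,0,-0.115]]
    - [0,[0,0,0],[0,0,-0.115]]
    - [0,[0,0,0],[0,0,-0.115]]
    - [0,[0,0,0],[0,0,0]]

```text
time: 7.42
ee_pos: [0.5859, -0.2773, 0.1007]
ee_rot: [0.0, 0.705, 0.709, 0.0]
ft_force: [0.2, -0.1, 0.4]
finger_gap: 0.0854
```

```bash
python3 -c "
from h import *
plan([.5825,-.2805,.049],np.pi/2)"
```

```text
t 7.425 pos [ 0.5859 -0.2773  0.1007] psi 1.5771 tilt [0.0004 0.0002] gap 0.0854 F [ 0.2 -0.1  0.4]
shift cm [-0.32 -0.34  5.17] turn [ 0.    -0.     0.006]
```

Call:
jog_arm:
  rows:
    - [0,[-0.32,-0.34,1.5],[0,0,0.006]]
    - [0,[0,0,1.5],[0,0,0]]
    - [0,[0,0,1.0],[0,0,0]]
    - [0,[0,0,0.97],[0,0,0]]
    - [0,[0,0,0],[0,0,0]]

```text
time: 8.05
ee_pos: [0.5819, -0.2804, 0.0497]
ee_rot: [-0.001, 0.707, 0.707, -0.0]
ft_force: [-0.0, -0.4, 0.5]
finger_gap: 0.085
```

Call:
jog_arm:
  rows:
    - [0.3,[0,0,0],[0,0,0]]
    - [0.4,[0,0,0],[0,0,0]]
    - [0.45,[0,0,0],[0,0,0]]
    - [0.5,[0,0,0],[0,0,0]]
    - [0.6,[0,0,0],[0,0,0]]
    - [0.7,[0,0,0],[0,0,0]]
    - [0.7,[0,0,0],[0,0,0]]
    - [0.7,[0,0,0],[0,0,0]]

```text
time: 9.05
ee_pos: [0.5823, -0.2808, 0.0512]
ee_rot: [0.0, 0.707, 0.707, -0.0]
ft_force: [-3.8, 0.6, 7.0]
finger_gap: 0.0438
```

```bash
python3 -c "
from h import *
plan([.5825,-.2805,.049],np.pi/2)
a=bot.camera('side')[:,:,::-1][140:240,230:330]
cv2.imwrite('pics/c1.png',cv2.resize(a,None,fx=5,fy=5,interpolation=cv2.INTER_CUBIC))"
```

```text
t 9.05 pos [ 0.5823 -0.2808  0.0512] psi 1.5716 tilt [ 0.0003 -0.0004] gap 0.0438 F [-3.8  0.6  7. ]
shift cm [0.03 0.02 0.22] turn [0.    0.    0.001]
```

View pics/c1.png

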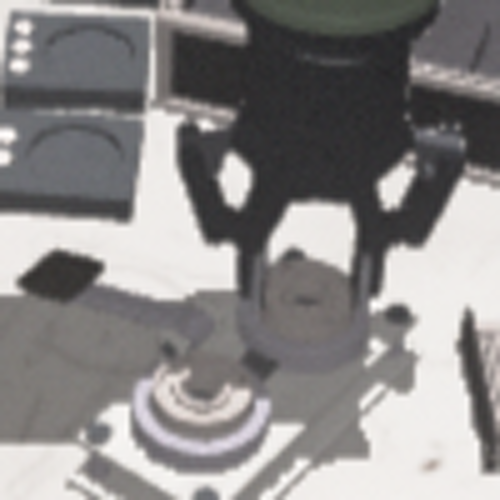

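The fingers hold bearing A in its ring (bearing at (305,295), tips at (245,310) and (365,310)). The TCP x of 0.5823 confirms the averaged estimate. The gap reads 43.8 mm rather than 47.5, probably because the fingers flex at the tips. I'll test with a small lift.

Call:
jog_arm:
  rows:
    - [0.7,[0,0,-0.2],[0,0,0]]
    - [0.7,[0,0,-0.3],[0,0,0]]
    - [0.7,[0,0,-0.3],[0,0,0]]
    - [0.7,[0,0,0],[0,0,0]]

```text
time: 9.6
ee_pos: [0.5823, -0.2808, 0.0589]
ee_rot: [0.0, 0.707, 0.707, 0.0]
ft_force: [0.5, 0.9, -1.6]
finger_gap: 0.0433
```

```bash
python3 -c "
from h import *
plan([.5825,-.2805,.049],np.pi/2)
a=bot.camera('side')[:,:,::-1][170:220,260:320]
cv2.imwrite('pics/c2.png',cv2.resize(a,None,fx=10,fy=10,interpolation=cv2.INTER_CUBIC))"
```

```text
t 9.6 pos [ 0.5823 -0.2808  0.0589] psi 1.5717 tilt [ 0.0003 -0.0001] gap 0.0433 F [ 0.5  0.9 -1.6]
shift cm [0.03 0.02 0.99] turn [0.    0.    0.001]
```

View pics/c2.png

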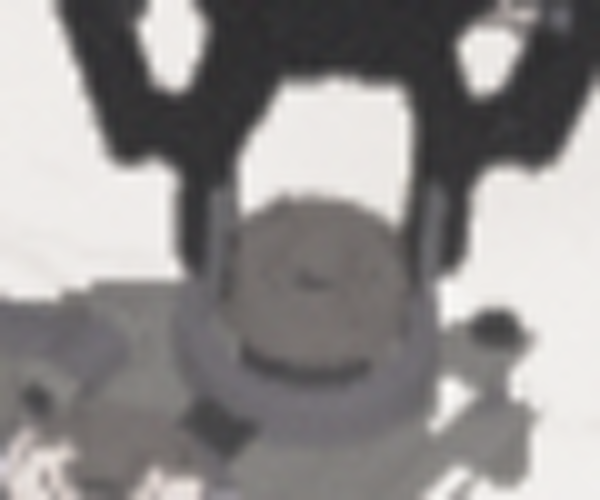

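The bearing came up level with the fingers and Fz is about its weight, so the grip holds. Lift and carry it to the one-stud pocket.

Call:
jog_arm:
  rows:
    - [0.7,[0,0,-1],[0,0,0]]
    - [0.7,[0,0,-2],[0,0,0]]
    - [0.7,[0,0,-2.5],[0,0,0]]
    - [0.7,[0,0,-2.5],[0,0,0]]
    - [0.7,[0,0,-2],[0,0,0]]
    - [0.7,[0,0,0],[0,0,0]]

```text
time: 10.4
ee_pos: [0.5829, -0.281, 0.1607]
ee_rot: [0.001, 0.707, 0.707, 0.0]
ft_force: [1.0, 0.2, -1.9]
finger_gap: 0.0435
```

```bash
python3 -c "
from h import *
plan([.4861,.0612,.16],2.88)"
```

```text
t 10.4 pos [ 0.5829 -0.281   0.1607] psi 1.5716 tilt [ 0.0026 -0.0013] gap 0.0435 F [ 1.   0.2 -1.9]
shift cm [34.23 -9.65 -0.  ] turn [ 1.000e-03  3.000e-03 -1.308e+00]
```

Call:
jog_arm:
  rows:
    - [0.7,[1.5,-0.4,0],[0,0,0]]
    - [0.7,[3,-0.85,0],[0,0,0]]
    - [0.7,[3.5,-1,0],[0,0,0]]
    - [0.7,[3.5,-1,0],[0,0,0]]
    - [0.7,[3.5,-1,0],[0,0,0]]
    - [0.7,[3.5,-1,0],[0,0,0]]
    - [0.7,[3.5,-1,0],[0,0,0]]
    - [0.7,[3.5,-1,0],[0,0,0]]
    - [0.7,[3.5,-1,0],[0,0,0]]
    - [0.7,[3,-0.85,0],[0,0,0]]
    - [0.7,[1.7,-0.5,0],[0,0,0]]
    - [0.7,[0,0,0],[0,0,-0.05]]

```text
time: 11.9
ee_pos: [0.4842, 0.0584, 0.158]
ee_rot: [-0.001, 0.687, 0.726, -0.0]
ft_force: [-0.8, -0.4, -1.3]
finger_gap: 0.0435
```

Call:
jog_arm:
  rows:
    - [0.7,[0,0,0],[0,0,-0.1]]
    - [0.7,[0,0,0],[0,0,-0.12]]
    - [0.7,[0,0,0],[0,0,-0.12]]
    - [0.7,[0,0,0],[0,0,-0.12]]
    - [0.7,[0,0,0],[0,0,-0.12]]
    - [0.7,[0,0,0],[0,0,-0.12]]
    - [0.7,[0,0,0],[0,0,-0.12]]
    - [0.7,[0,0,0],[0,0,-0.12]]
    - [0.7,[0,0,0],[0,0,-0.12]]
    - [0.7,[0,0,0],[0,0,-0.1]]
    - [0.7,[0,0,0],[0,0,-0.1]]
    - [0.7,[0,0,0],[0,0,0]]

```text
time: 13.4
ee_pos: [0.4848, 0.0566, 0.1579]
ee_rot: [-0.001, 0.129, 0.992, 0.0]
ft_force: [0.1, -0.0, -0.9]
finger_gap: 0.0433
```

```bash
python3 -c "
from h import *
plan([.4861,.0612,.06],2.88)"
```

```text
t 13.4 pos [0.4848 0.0566 0.1579] psi 2.882 tilt [-0.0015  0.0003] gap 0.0433 F [ 0.1 -0.  -0.9]
shift cm [-0.02  0.47  9.79] turn [-0.    -0.002  0.002]
```

Call:
jog_arm:
  rows:
    - [0.7,[0,0.47,0],[0,-0.002,0]]
    - [0.7,[0,0,2],[0,0,0]]
    - [0.7,[0,0,2.5],[0,0,0]]
    - [0.7,[0,0,2.5],[0,0,0]]
    - [0.7,[0,0,2],[0,0,0]]
    - [0.7,[0,0,1],[0,0,0]]
    - [0.7,[0,0,1],[0,0,0]]
    - [0.7,[0,0,0.8],[0,0,0]]
    - [0.7,[0,0,0],[0,0,0]]
    - [0.7,[0,0,0],[0,0,0]]

```text
time: 14.65
ee_pos: [0.4875, 0.0607, 0.0409]
ee_rot: [0.001, 0.13, 0.992, -0.0]
ft_force: [0.8, 0.7, -0.2]
finger_gap: 0.0434
```

Run:
```python
from h import *
plan([.4861,.0612,.0177],2.88)
for n,r in(("top",(190,240,120,200)),("side",(110,200,200,290))):
    im=bot.camera(n)[:,:,::-1];cv2.imwrite(f"pics/{n}3.png",im)
t=cv2.imread("pics/side3.png")[125:185,225:305]
cv2.imwrite("pics/c3.png",cv2.resize(t,None,fx=9,fy=9,interpolation=cv2.INTER_CUBIC))
```

```text
t 14.65 pos [0.4875 0.0607 0.0409] psi 2.8815 tilt [ 0.0024 -0.0004] gap 0.0434 F [ 0.8  0.7 -0.2]
shift cm [0.15 0.01 2.32] turn [0.    0.002 0.002]
```

View pics/c3.png

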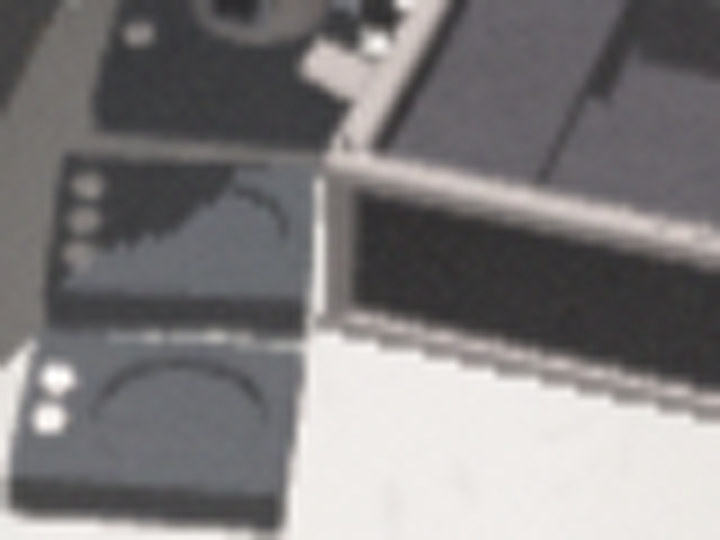

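The crop is off-centre: it only shows the held bearing's lower part near (265,15), clear of the latch at (335,70). I'll lower it by feel. Contact should come at TCP z of about 0.018 if it drops in, and about 0.022 if it rests on the rim.

Call:
jog_arm:
  rows:
    - [0.7,[0.1,0,0.6],[0,0.002,0]]
    - [0.7,[0.05,0,0.5],[0,0,0]]
    - [0.7,[0,0,0.4],[0,0,0]]
    - [0.7,[0,0,0.3],[0,0,0]]
    - [0.7,[0,0,0],[0,0,0]]

```text
time: 15.38
ee_pos: [0.4858, 0.0611, 0.0224]
ee_rot: [-0.0, 0.13, 0.992, -0.0]
ft_force: [-0.1, 0.5, -1.3]
finger_gap: 0.0437
```

Call:
jog_arm:
  rows:
    - [0.7,[0,0,0.2],[0,0,0]]
    - [0.7,[0,0,0],[0,0,0]]

```text
time: 15.62
ee_pos: [0.4859, 0.061, 0.0206]
ee_rot: [-0.0, 0.13, 0.992, -0.0]
ft_force: [-0.4, 0.4, -0.6]
finger_gap: 0.0431
```

Call:
jog_arm:
  rows:
    - [0.7,[0,0,0.15],[0,0,0]]
    - [0.7,[0,0,0],[0,0,0]]

```text
time: 15.88
ee_pos: [0.4858, 0.061, 0.019]
ee_rot: [-0.0, 0.13, 0.992, -0.0]
ft_force: [0.1, -0.3, -2.0]
finger_gap: 0.0435
```

Call:
jog_arm:
  rows:
    - [0.7,[0,0,0.1],[0,0,0]]
    - [0.7,[0,0,0],[0,0,0]]

```text
time: 16.12
ee_pos: [0.4859, 0.0611, 0.0181]
ee_rot: [0.0, 0.13, 0.992, 0.0]
ft_force: [0.2, -0.4, -0.2]
finger_gap: 0.0434
```

Call:
jog_arm:
  rows:
    - [0.7,[0,0,0.1],[0,0,0]]
    - [0.7,[0,0,0],[0,0,0]]

```text
time: 16.38
ee_pos: [0.486, 0.0611, 0.0179]
ee_rot: [0.0, 0.13, 0.992, -0.0]
ft_force: [-5.0, -1.4, 23.6]
finger_gap: 0.0434
```

Call:
jog_arm:
  rows:
    - [0.7,[0,0,0.05],[0,0,0]]
    - [0.7,[0,0,0],[0,0,0]]

```text
time: 16.62
ee_pos: [0.486, 0.0611, 0.0177]
ee_rot: [0.001, 0.129, 0.992, -0.0]
ft_force: [-8.9, -2.2, 36.0]
finger_gap: 0.0433
```

Contact came at z = 0.0178, just as predicted for the pocket floor. Ease off, release and raise.

Call:
jog_arm:
  rows:
    - [0.7,[0,0,-0.12],[0,0,0]]
    - [0.55,[0,0,0],[0,0,0]]
    - [0.45,[0,0,0],[0,0,0]]
    - [0.35,[0,0,0],[0,0,0]]
    - [0.2,[0,0,0],[0,0,0]]
    - [0.1,[0,0,0],[0,0,0]]
    - [0.1,[0,0,-1],[0,0,0]]
    - [0.1,[0,0,-2.5],[0,0,0]]
    - [0,[0,0,-3],[0,0,0]]
    - [0,[0,0,-3],[0,0,0]]
    - [0,[0,0,-3],[0,0,0]]
    - [0,[0,0,0],[0,0,0]]

```text
time: 18.12
ee_pos: [0.4868, 0.0612, 0.145]
ee_rot: [0.002, 0.13, 0.992, 0.0]
ft_force: [-0.7, -0.0, -0.7]
finger_gap: 0.0854
```

```bash
python3 -c "
from h import *
plan([.530,-.347,.15],np.pi/2)"
```

```text
t 18.125 pos [0.4868 0.0612 0.145 ] psi 2.8815 tilt [0.0034 0.    ] gap 0.0854 F [-0.7 -0.  -0.7]
shift cm [-14.68 -38.33  -0.48] turn [0.003 0.002 1.311]
```

Call:
jog_arm:
  rows:
    - [0,[-0.68,-1.83,0],[0,0,0]]
    - [0,[-1.3,-3.4,0],[0,0,0]]
    - [0,[-1.4,-3.65,0],[0,0,0]]
    - [0,[-1.4,-3.65,0],[0,0,0]]
    - [0,[-1.4,-3.65,0],[0,0,0]]
    - [0,[-1.4,-3.65,0],[0,0,0]]
    - [0,[-1.4,-3.65,0],[0,0,0]]
    - [0,[-1.4,-3.65,0],[0,0,0]]
    - [0,[-1.4,-3.65,0],[0,0,0]]
    - [0,[-1.3,-3.4,0],[0,0,0]]
    - [0,[-1.0,-2.6,0],[0,0,0]]
    - [0,[-0.6,-1.55,0],[0,0,0]]

```text
time: 19.62
ee_pos: [0.5288, -0.3482, 0.1422]
ee_rot: [-0.0, 0.13, 0.992, 0.0]
ft_force: [0.6, -0.3, 0.5]
finger_gap: 0.0853
```

Call:
jog_arm:
  rows:
    - [0,[0,0,0],[0,0,0.1]]
    - [0,[0,0,0],[0,0,0.11]]
    - [0,[0,0,0],[0,0,0.11]]
    - [0,[0,0,0],[0,0,0.11]]
    - [0,[0,0,0],[0,0,0.11]]
    - [0,[0,0,0],[0,0,0.11]]
    - [0,[0,0,0],[0,0,0.11]]
    - [0,[0,0,0],[0,0,0.11]]
    - [0,[0,0,0],[0,0,0.11]]
    - [0,[0,0,0],[0,0,0.11]]
    - [0,[0,0,0],[0,0,0.11]]
    - [0,[0,0,0],[0,0,0.11]]

```text
time: 21.12
ee_pos: [0.5293, -0.3463, 0.1426]
ee_rot: [-0.0, 0.708, 0.706, 0.0]
ft_force: [0.4, 0.0, -0.8]
finger_gap: 0.0853
```

Run:
```python
from h import *
plan([.530,-.347,.10],np.pi/2)
o=[]
for n in("top","side"):
    im=bot.camera(n)[:,:,::-1].copy();cv2.imwrite(f"pics/{n}4.png",im)
    o.append(plane(n,im,.0255,.40,.54,-.19,.12))
cv2.imwrite("pics/r4.png",np.vstack(o))
```

```text
t 21.125 pos [ 0.5293 -0.3463  0.1426] psi 1.569 tilt [-0.0004  0.0006] gap 0.0853 F [ 0.4  0.  -0.8]
shift cm [-0.08  0.07  4.26] turn [-0.    -0.001 -0.002]
```

View pics/r4.png

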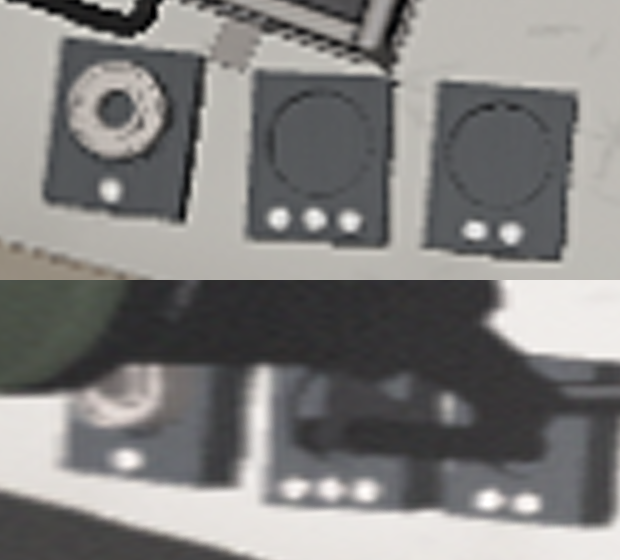

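Bearing A lies concentric in the one-stud pocket (centre at (117,109), i.e. (0.4855, 0.0615)). Now grasp B the same way.

Call:
jog_arm:
  rows:
    - [0,[-0.08,0.07,1.5],[0,-0.001,-0.002]]
    - [0,[0,0,2],[0,0,0]]
    - [0,[0,0,2],[0,0,0]]
    - [0,[0,0,1.5],[0,0,0]]
    - [0,[0,0,1.2],[0,0,0]]
    - [0,[0,0,0.9],[0,0,0]]
    - [0,[0,0,0],[0,0,0]]
    - [0,[0,0,0],[0,0,0]]

```text
time: 22.22
ee_pos: [0.5302, -0.3481, 0.0523]
ee_rot: [0.001, 0.706, 0.708, -0.0]
ft_force: [-0.2, -0.1, 0.2]
finger_gap: 0.0853
```

```bash
python3 -c "
from h import *
plan([.530,-.347,.0497],np.pi/2)"
```

```text
t 22.225 pos [ 0.5302 -0.3481  0.0523] psi 1.5738 tilt [ 0.0006 -0.0013] gap 0.0853 F [-0.2 -0.1  0.2]
shift cm [ 0.11 -0.02  0.26] turn [0.001 0.001 0.003]
```

Call:
jog_arm:
  rows:
    - [0,[0.11,-0.02,0.15],[0,0,0.003]]
    - [0.3,[0,0,0],[0,0,0]]
    - [0.4,[0,0,0],[0,0,0]]
    - [0.45,[0,0,0],[0,0,0]]
    - [0.5,[0,0,0],[0,0,0]]
    - [0.6,[0,0,0],[0,0,0]]
    - [0.7,[0,0,0],[0,0,0]]
    - [0.7,[0,0,0],[0,0,0]]
    - [0.7,[0,0,0],[0,0,0]]

```text
time: 23.35
ee_pos: [0.5297, -0.347, 0.0507]
ee_rot: [0.0, 0.707, 0.707, -0.0]
ft_force: [-2.1, 1.1, 8.2]
finger_gap: 0.0438
```

Call:
jog_arm:
  rows:
    - [0.7,[0,0,-0.2],[0,0,0]]
    - [0.7,[0,0,-0.3],[0,0,0]]
    - [0.7,[0,0,-0.3],[0,0,0]]
    - [0.7,[0,0,0],[0,0,0]]

```text
time: 23.85
ee_pos: [0.5299, -0.3469, 0.0586]
ee_rot: [0.001, 0.707, 0.707, -0.0]
ft_force: [-1.2, 0.5, -1.1]
finger_gap: 0.0434
```

Same signature as A: gap 43.4 mm, about 1 N of weight. Carry it to the two-stud pocket.

Call:
jog_arm:
  rows:
    - [0.7,[0,0,-1],[0,0,0]]
    - [0.7,[0,0,-2],[0,0,0]]
    - [0.7,[0,0,-2.5],[0,0,0]]
    - [0.7,[0,0,-2.5],[0,0,0]]
    - [0.7,[0,0,-2],[0,0,0]]
    - [0.7,[0,0,0],[0,0,0]]

```text
time: 24.6
ee_pos: [0.5304, -0.3472, 0.1603]
ee_rot: [0.002, 0.707, 0.707, -0.0]
ft_force: [-0.5, 0.3, -1.2]
finger_gap: 0.0439
```

```bash
python3 -c "
from h import *
plan([.4646,-.129,.16],2.88)"
```

```text
t 24.6 pos [ 0.5304 -0.3472  0.1603] psi 1.5706 tilt [ 0.0024 -0.0026] gap 0.0439 F [-0.5  0.3 -1.2]
shift cm [21.82 -6.59 -0.04] turn [ 0.     0.004 -1.309]
```

Call:
jog_arm:
  rows:
    - [0.7,[1.3,-0.4,0],[0,0.004,0]]
    - [0.7,[2.5,-0.75,0],[0,0,0]]
    - [0.7,[3,-0.9,0],[0,0,0]]
    - [0.7,[3,-0.9,0],[0,0,0]]
    - [0.7,[3,-0.9,0],[0,0,0]]
    - [0.7,[3,-0.9,0],[0,0,0]]
    - [0.7,[3,-0.9,0],[0,0,0]]
    - [0.7,[2,-0.6,0],[0,0,0]]
    - [0.7,[1,-0.3,0],[0,0,-0.05]]
    - [0.7,[0,0,0],[0,0,-0.1]]
    - [0.7,[0,0,0],[0,0,-0.12]]
    - [0.7,[0,0,0],[0,0,-0.12]]

```text
time: 26.1
ee_pos: [0.4639, -0.1288, 0.1585]
ee_rot: [-0.001, 0.554, 0.832, 0.001]
ft_force: [0.6, -1.2, -1.3]
finger_gap: 0.0436
```

Call:
jog_arm:
  rows:
    - [0.7,[0,0,0],[0,0,-0.12]]
    - [0.7,[0,0,0],[0,0,-0.12]]
    - [0.7,[0,0,0],[0,0,-0.12]]
    - [0.7,[0,0,1],[0,0,-0.12]]
    - [0.7,[0,0,2],[0,0,-0.12]]
    - [0.7,[0,0,2],[0,0,-0.12]]
    - [0.7,[0,0,2],[0,0,-0.1]]
    - [0.7,[0,0,2],[0,0,-0.1]]
    - [0.7,[0,0,1],[0,0,0]]
    - [0.7,[0,0,0],[0,0,0]]

```text
time: 27.35
ee_pos: [0.4639, -0.1283, 0.0585]
ee_rot: [-0.001, 0.131, 0.991, 0.002]
ft_force: [0.2, -0.1, -0.9]
finger_gap: 0.0433
```

```bash
python3 -c "
from h import *
plan([.4646,-.129,.0225],2.88)"
```

```text
t 27.35 pos [ 0.4639 -0.1283  0.0585] psi 2.8792 tilt [-0.001   0.0035] gap 0.0433 F [ 0.2 -0.1 -0.9]
shift cm [-0.09 -0.06  3.6 ] turn [ 0.003 -0.002 -0.001]
```

Call:
jog_arm:
  rows:
    - [0.7,[-0.09,-0.06,1],[0.003,-0.002,0]]
    - [0.7,[0,0,1],[0,0,0]]
    - [0.7,[0,0,0.8],[0,0,0]]
    - [0.7,[0,0,0.5],[0,0,0]]
    - [0.7,[0,0,0.2],[0,0,0]]
    - [0.7,[0,0,0],[0,0,0]]
    - [0.7,[0,0,0],[0,0,0]]

```text
time: 28.22
ee_pos: [0.4651, -0.1293, 0.0241]
ee_rot: [0.001, 0.13, 0.992, -0.0]
ft_force: [0.8, -0.1, -1.0]
finger_gap: 0.0434
```

```bash
python3 -c "
from h import *
plan([.4646,-.129,.019],2.88)"
```

```text
t 28.225 pos [ 0.4651 -0.1293  0.0241] psi 2.8807 tilt [ 0.0014 -0.0005] gap 0.0434 F [ 0.8 -0.1 -1. ]
shift cm [0.06 0.01 0.51] turn [-0.     0.002  0.001]
```

Call:
jog_arm:
  rows:
    - [0.7,[0.03,0,0.3],[0,0,0]]
    - [0.7,[0,0,0],[0,0,0]]

```text
time: 28.48
ee_pos: [0.4646, -0.1292, 0.0208]
ee_rot: [0.0, 0.13, 0.992, -0.0]
ft_force: [-0.4, 0.5, -1.1]
finger_gap: 0.0435
```

Call:
jog_arm:
  rows:
    - [0.7,[0,0,0.2],[0,0,0]]
    - [0.7,[0,0,0],[0,0,0]]

```text
time: 28.72
ee_pos: [0.4647, -0.1291, 0.0187]
ee_rot: [0.0, 0.13, 0.992, -0.0]
ft_force: [-0.1, 0.1, -0.9]
finger_gap: 0.0438
```

Call:
jog_arm:
  rows:
    - [0.7,[0,0,0.1],[0,0,0]]
    - [0.7,[0,0,0],[0,0,0]]

```text
time: 28.98
ee_pos: [0.4647, -0.1292, 0.0179]
ee_rot: [0.001, 0.13, 0.992, -0.0]
ft_force: [-0.6, 0.0, -0.0]
finger_gap: 0.0437
```

Call:
jog_arm:
  rows:
    - [0.7,[0,0,0.06],[0,0,0]]
    - [0.7,[0,0,0],[0,0,0]]

```text
time: 29.22
ee_pos: [0.4647, -0.1292, 0.0176]
ee_rot: [0.001, 0.13, 0.992, -0.0]
ft_force: [-3.0, 1.0, 9.8]
finger_gap: 0.0438
```

Call:
jog_arm:
  rows:
    - [0.7,[0,0,0.04],[0,0,0]]
    - [0.7,[0,0,0],[0,0,0]]

```text
time: 29.48
ee_pos: [0.4647, -0.1292, 0.0176]
ee_rot: [0.001, 0.13, 0.992, -0.0]
ft_force: [-5.3, 1.1, 21.5]
finger_gap: 0.0439
```

It has bottomed on the pocket floor at z = 0.0176. Release, raise and retreat.

Call:
jog_arm:
  rows:
    - [0.7,[0,0,-0.07],[0,0,0]]
    - [0.55,[0,0,0],[0,0,0]]
    - [0.45,[0,0,0],[0,0,0]]
    - [0.35,[0,0,0],[0,0,0]]
    - [0.2,[0,0,0],[0,0,0]]
    - [0.1,[0,0,0],[0,0,0]]
    - [0.1,[0,0,-1],[0,0,0]]
    - [0.1,[0,0,-2.5],[0,0,0]]
    - [0,[0,0,-3],[0,0,0]]
    - [0,[0,0,-3],[0,0,0]]
    - [0,[0,0,-3],[0,0,0]]
    - [0,[0,0,-3],[0,0,0]]

```text
time: 30.98
ee_pos: [0.4643, -0.1289, 0.1742]
ee_rot: [0.001, 0.13, 0.992, -0.0]
ft_force: [0.1, 0.2, 0.2]
finger_gap: 0.0851
```

Call:
jog_arm:
  rows:
    - [0,[-0.5,-2,0],[0,0,0]]
    - [0,[-0.9,-3.5,0],[0,0,0]]
    - [0,[-0.9,-3.5,0],[0,0,0]]
    - [0,[-0.9,-3.5,0],[0,0,0]]
    - [0,[-0.9,-3.5,0],[0,0,0]]
    - [0,[-0.9,-3.5,0],[0,0,0]]
    - [0,[-0.5,-2,0],[0,0,0]]
    - [0,[0,0,0],[0,0,0]]

```text
time: 31.98
ee_pos: [0.462, -0.3517, 0.1728]
ee_rot: [0.001, 0.131, 0.991, 0.0]
ft_force: [-0.3, 0.3, 0.3]
finger_gap: 0.0856
```

Run:
```python
from h import *
plan([.530,-.347,.10])
im=bot.camera("top")[:,:,::-1].copy();im2=bot.camera("side")[:,:,::-1].copy()
a=cv2.resize(im[140:260,125:325],None,fx=4,fy=4,interpolation=cv2.INTER_CUBIC)
cv2.imwrite("pics/f.png",a)
```

```text
t 31.975 pos [ 0.462  -0.3517  0.1728] psi 2.8793 tilt [ 0.0012 -0.0001] gap 0.0856 F [-0.3  0.3  0.3]
shift cm [-6.44  2.21  7.29] turn [0. 0. 0.]
```

View pics/f.png

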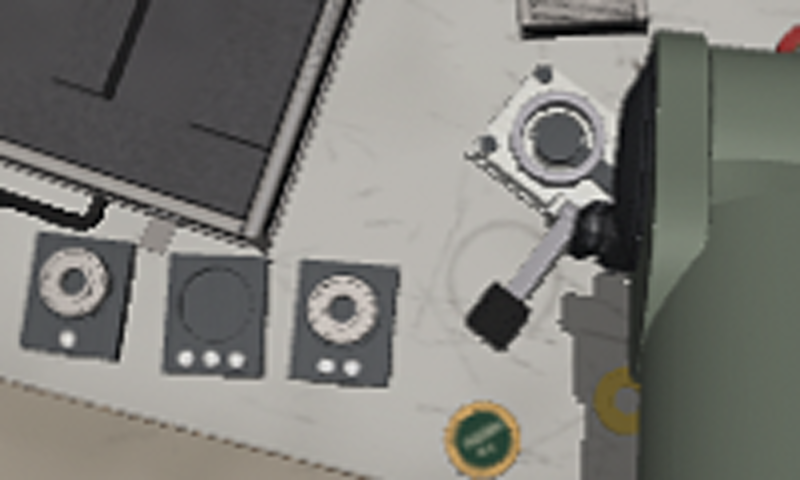

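Both bearings lie in the one-stud pocket (74,282) and the two-stud pocket (343,308), and the three-stud pocket is empty. I'll check the lever numerically against the earlier frames.

Run:
```python
from h import *
now={n:bot.camera(n)[:,:,::-1].copy() for n in("top","side")}
for n,(x0,x1,y0,y1) in {"top":(238,262,205,230),"side":(230,256,178,200)}.items():
    for l,im in(("up",cv2.imread(f"pics/{n}0.png")),("down",cv2.imread(f"pics/{n}2.png")),("now",now[n])):
        m=cv2.moments((im[y0:y1,x0:x1].max(2)<75).astype(np.uint8),True)
        print(n,l,m["m00"],round(x0+m["m10"]/max(m["m00"],1),2),round(y0+m["m01"]/max(m["m00"],1),2))
```

```text
top up 163.0 248.82 217.97
top down 159.0 249.21 218.65
top now 153.0 249.02 218.8
side up 77.0 241.34 186.31
side down 39.0 241.31 192.82
side now 191.0 238.31 187.78
```

The lever pad matches its down position in the top view. The side view has the arm's shadow over it, so it decides nothing. Handing in.

```bash
python3 -c "
from rig import bot
bot.job_done();print(bot.state()['time'])"
```

```text
the job is handed in; nothing more can be done
the job is handed in; nothing more can be done
```

The job is handed in at about 32 s on the robot's clock. I pressed the lever to its stop, then set bearing A in the one-stud pocket and bearing B in the two-stud pocket. Each was lowered until it touched the pocket floor, at TCP z = 0.0178 and 0.0176 m.

**Last checks:**
- **Pockets:** the final top view shows both bearings centred in their pockets and the three-stud pocket empty.
- **Lever:** in the top view the pad matches its pressed-down position (row 218.8 against 218.65 pressed and 217.97 up). That gap is under a pixel, so it is weak evidence. The side-view check failed, because the arm or its shadow covered the pad.
- **Contact and bystanders:** the gripper was open and clear, with the wrist force near zero. I did not measure the bystanders' positions; the path stayed clear of them.

**What disagreed:**
- The two cameras differed by 3–4 mm in x. For the bearings I used the average, which the first grip confirmed. The pocket positions lean more on the top camera.
- The finger gap read about 43.5 mm on a 47.5 mm bearing both times, but both grips held.

I viewed 13 pictures, three over the budget of 10 and one more than the allowed overrun.

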